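# Find the chisel with the loose handle

### The job

One of the four chisels in the wooden rack has a handle that is loose on its blade; they look alike. Take their handles one by one and rock each gently to and fro along the rack, a couple of times, until you feel which one wobbles, then lift that chisel out and stand it edge down in the red pot, lowering it until it rests on the cork before you let go. Do not wrench any chisel, leave the sound ones standing home in the rack, and leave the other things alone.

Things in the scene. Friction and masses are not known exactly. Their poses are not given: they have to be found in the camera images.
- rack: wooden chisel rack fixed to the bench, 50 mm (x) by 270 mm (y) by 90 mm high (66 mm in x over its low foot strips), origin at the centre of its underside, z up, y along its row of four slots, 70 mm apart. Slots 8.5 mm (x) by 21.4 mm (y), 80 mm deep: 0.7 mm of slack each side of a blade along the row, 1.7 mm across it
- slot1 (a point): mouth of slot 1 of the rack: centre of the opening in its top, 90 mm above the bench; axes as the rack's. A chisel stands upright on this point at the start, its handle from 15 to 120 mm above it. Pinch a handle near its middle with the fingers closing across the row (along x), and rock it along y
- slot2 (a point): mouth of slot 2 of the rack: centre of the opening in its top, 90 mm above the bench; axes as the rack's. A chisel stands upright on this point at the start, its handle from 15 to 120 mm above it. All four chisels look alike: steel blade 95 mm long, 20 mm (y) by 5 mm (x); dark wooden handle, round, barrel-shaped, 29 mm thick in the middle, 105 mm long; 0.14 kg
- slot3 (a point): mouth of slot 3 of the rack: centre of the opening in its top, 90 mm above the bench; axes as the rack's. A chisel stands upright on this point at the start, its handle from 15 to 120 mm above it. Pushed along the row with 6 to 10 N at mid handle, a sound one gives 2 to 4 mm each way (slack and spring); the loose one goes about 10 mm, most of it for a few N. 15 N sideways is too hard
- slot4 (a point): mouth of slot 4 of the rack: centre of the opening in its top, 90 mm above the bench; axes as the rack's. A chisel stands upright on this point at the start, its handle from 15 to 120 mm above it. A blade is clear of the rack when lifted 85 mm. The loose one's handle rocks on the blade about the handle's lower end, 0.13 rad (7 degrees) each way, and stays as left
- pot: red square tool pot standing loose on the bench, heavy (0.9 kg), 72 by 72 mm outside, 64 mm inside, 100 mm high; origin at the centre of its underside, z up
- pot_floor (a point): centre of the cork pad on the floor inside the red pot, 8 mm above its underside; the walls rise 92 mm above it. Axes as the pot's
- glue: yellow glue bottle with orange cap, 56 mm thick, 140 mm high, standing; origin at the centre of its underside. Leave alone
- lens: black camera lens standing on its end, 69 mm thick, 70 mm high; origin at the centre of its underside. Leave alone
- blower: black rubber dust blower standing upright, 58 mm thick, 98 mm high with its nozzle; origin at the centre of its underside. Leave alone
Not all that is in view belongs to the job. Several things have the shape of the pot; the one meant has the colours described above.

How it is judged:
On the way, in this order (a step that is already met when the one before it is completed fails the run):
1. the loose handle has been rocked to one side while its blade sits in the rack (distance of chisel_c_c0 from where it was at the start of the episode below 0.008 m and angle between chisel_c_handle_c0's own z axis and vertical above 0.05 rad and ((horizontal distance between chisel_c_c0 and slot1 below 0.012 m and y of chisel_c_handle_c0 in the frame of slot1 above 0.003 m) or (horizontal distance between chisel_c_c0 and slot2 below 0.012 m and y of chisel_c_handle_c0 in the frame of slot2 above 0.003 m) or (horizontal distance between chisel_c_c0 and slot3 below 0.012 m and y of chisel_c_handle_c0 in the frame of slot3 above 0.003 m) or (horizontal distance between chisel_c_c0 and slot4 below 0.012 m and y of chisel_c_handle_c0 in the frame of slot4 above 0.003 m))), for 0.02 s.
2. and back to the other side, still in the rack (distance of chisel_c_c0 from where it was at the start of the episode below 0.008 m and angle between chisel_c_handle_c0's own z axis and vertical above 0.05 rad and ((horizontal distance between chisel_c_c0 and slot1 below 0.012 m and y of chisel_c_handle_c0 in the frame of slot1 below -0.003 m) or (horizontal distance between chisel_c_c0 and slot2 below 0.012 m and y of chisel_c_handle_c0 in the frame of slot2 below -0.003 m) or (horizontal distance between chisel_c_c0 and slot3 below 0.012 m and y of chisel_c_handle_c0 in the frame of slot3 below -0.003 m) or (horizontal distance between chisel_c_c0 and slot4 below 0.012 m and y of chisel_c_handle_c0 in the frame of slot4 below -0.003 m))), for 0.02 s.
3. the loose chisel is drawn out of the rack (distance of chisel_c_c0 from where it was at the start of the episode above 0.08 m and height (world z) of chisel_c_c0 above 0.13 m), for 0.1 s.
4. its edge rests on the cork in the red pot while its handle is still held (horizontal distance between chisel_c_c0 and pot_floor below 0.035 m and z of chisel_c_c0 in the frame of pot_floor below 0.054 m and contact force between chisel_c_c0 and pot above 0.3 N and contact force between the fingers and chisel_c_handle_c1 above 1 N), for 0.05 s.
At the end, for the whole second after the job is handed in: The loose-handled chisel stands, edge down, handle up, on the floor of the red pot, released; the pot is upright and within 30 mm of where it stood; the three sound chisels stand home in their slots (blades within 5 mm of where they were) (horizontal distance between chisel_c_c0 and pot_floor below 0.04 m and z of chisel_c_c0 in the frame of pot_floor between 0.015 and 0.054 m and z of chisel_c_handle_c0 in the frame of pot_floor above 0.1 m and distance of each of chisel_a_c0, chisel_b_c0, chisel_d_c0 from where it was at the start of the episode below 0.005 m and distance of pot from where it was at the start of the episode below 0.03 m and angle between pot's own z axis and vertical below 0.1 rad); the robot touches nothing.
It fails at once if a chisel is wrenched: more than 75 N between its blade and the rack (about 15 N sideways at mid handle) (contact force between any of chisel_a_c0, chisel_b_c0, chisel_d_c0, chisel_c_c0 and rack above 75 N).
It fails at once if a sound chisel is drawn more than 15 mm out of its slot (distance of any of chisel_a_c0, chisel_b_c0, chisel_d_c0 from where it was at the start of the episode above 0.015 m).
It fails at once if the glue bottle, lens or blower is pushed more than 15 mm or tipped ((distance of glue from where it was at the start of the episode above 0.015 m or angle between glue's own z axis and vertical above 0.3 rad) or (distance of lens from where it was at the start of the episode above 0.015 m or angle between lens's own z axis and vertical above 0.3 rad) or (distance of blower from where it was at the start of the episode above 0.015 m or angle between blower's own z axis and vertical above 0.3 rad)).
It also fails if it takes over 70 s, if anything falls off the work surface, if the arm or the gripper's body presses on something with over 40 N, if the wrist force passes 120 N, or if a joint passes its speed limit or range.

### The arm

A 7-joint arm with a two-finger parallel gripper is mounted at the origin on the work surface. World frame = base frame: x ahead of the robot, y to its left, z up, the work surface at z = 0. Lengths are in m, angles in rad, forces in N, time in s.
With the tool pointing down it reaches from about 0.425 to 1.025 m from the base axis. Payload 9.4 kg.
Tool frame: the origin (TCP) lies between the finger pads; the fingertips stand 17 mm ahead of it and the grasp point (between the pads) lies 2 mm behind it (ctrl.finger_overhang is the distance from the TCP to the fingertips, in m); z points along the fingers, y is the line along which they close (so a half turn about z gives the same grasp; the last joint's range is limited). The gripper opens to 85 mm and grips with 20 to 120 N. Pads are 22 mm wide; open, the fingers measure 114 mm over their backs; the gripper's body (76 mm by 85 mm) begins 54 mm behind the grasp point. The pads swing forward as they close: fully open they stand 13 mm farther back than shut.
Start: joints at [-1.35, 0.599, -0.003, 1.599, 0.002, 0.943, -0.08], TCP at [0.213, 0.693, 0.248] pointing down, gripper open.
Joint ranges: [-2.57, 2.57], [-0.35, 1.97], [-1.29, 1.29], [0.11, 2.56], [-1.05, 4.19], [0.11, 1.86], [-2.63, 2.63]. Speed limits (rad/s): [2.22, 2.22, 3.01, 3.01, 3.14, 3.14, 3.14].

### API

Orientations are given as a rotation vector (axis times angle).
In Python, from plant import ctrl gives the robot as it stands.
- The arm moves only by the tool step_arm, never from a script. Its argument "series" is a list of rows, each a list of 6 numbers: the shift along the tool's x, y, z in mm, then the turn, a rotation vector about the tool's x, y, z in rad. In form: [[tx, ty, tz, rx, ry, rz], ...]. A call has 1 to 8 rows; each row is the pose to reach, as a shift and turn from the pose commanded when the call began, along the tool's axes at that moment; what a row does not reach only later rows make up. A row lasts 1/12 s, in which the tool goes at most 41.7 mm and 7.16 degrees, less where a joint would pass 70% of its speed; a pose out of reach is approached as far as the arm can. A call with a gripper value outside its range is refused whole. "claw" is the opening, from 0 (shut) to 1 (fully open), set as the call begins (left out, the last holds). The fingers move at their own pace and stop on an object; the grip force is fixed at half the most. Time passes only in rows, so rows that repeat a pose let the fingers close. It gives the time, the measured TCP pose, the force, the opening and the grip force at its end, in the units of the state.
- ctrl.get_state(): the state, without advancing time (a new reading comes with each control period).
- ctrl.camera(name): name is "side" or "top"; returns the picture (384x512x3 uint8, red, green, blue); there is no depth.
- ctrl.camera_params(name): a dict with "mtx" (3x3 intrinsics, pixels), "dist" ([k1, k2, p1, p2, k3] as OpenCV has them; the pictures are not rectified), "R" (3x3) and "t" (3): a world point X has camera coordinates R X + t. Camera axes: x right, y down, z forward; pixel columns grow to the right and rows downward; lengths in m; the calibration is good to about 2 mm. A picture is of the moment at which its call begins. camera_params takes no time and is no camera call.
- ctrl.hand_in(): hands the job in; it is judged then, once.
The state is a dict: "time": time; "joints": joint angles; "joint_velocities": joint speeds; "tau": joint torques, N m; "position": TCP position; "ee_rot": TCP orientation; "contact_force": force on the tool from outside, world axes, zero at the start; "wrist_torque": the same for the moment, N m; "width": finger opening in m; "grasp_force": force on a finger pad.
Only numpy, scipy, OpenCV 4.12 (cv2) and the standard library are available. Lean on these libraries where they do the work, as an engineer would, in place of code of your own. Each camera call takes 0.05 s, during which the arm holds its last target. There are 200 camera calls.

## Working session

There is one attempt and no reset: what is moved stays moved. The work goes in short steps, Python scripts to look and compute and a tool call to move; the robot and the scene stay as the last step left them, time stands still between calls to the robot, and variables do not carry over. Pictures are saved under pics/ and viewed, at most 10 in all, crops included, and the job is handed in when it is done.

Besides the shell and the picture viewer there is one more tool, called after "Request:" in YAML: its name, and indented under it one key for each argument. step_arm: Moves the arm, as the interface text tells. Its arguments: {"type":"object","properties":{"series":{"type":"array","items":{"type":"array","items":{"type":"number"}}},"claw":{"type":"number"}},"required":["series"]}

```bash
mkdir -p pics; ls
python3 - <<'E'
from plant import ctrl
import cv2,numpy as np
for n in("side","top"):
    im=ctrl.camera(n); cv2.imwrite(f"pics/{n}0.png",im[:,:,::-1]); p=ctrl.camera_params(n)
    R=np.array(p["R"]);print(n,np.round(-R.T@np.array(p["t"]),3),np.round(R,2).tolist(),np.round(p["mtx"],1).tolist(),np.round(p["dist"],3))
s=ctrl.get_state();print({k:np.round(v,3) for k,v in s.items()})
E
```

```text
pics
side [0.33  0.675 0.685] [[-0.92, -0.39, 0.01], [-0.27, 0.61, -0.74], [0.29, -0.69, -0.67]] [[367.3, 0.0, 255.4], [0.0, 367.3, 187.9], [0.0, 0.0, 1.0]] [-0.068  0.     0.     0.     0.   ]
top [0.314 0.078 1.334] [[-0.03, -1.0, 0.01], [-0.98, 0.02, -0.19], [0.19, -0.01, -0.98]] [[478.1, 0.0, 261.9], [0.0, 478.1, 199.4], [0.0, 0.0, 1.0]] [-0.034  0.     0.     0.     0.   ]
{'time': np.float64(0.1), 'joints': array([-1.35 ,  0.6  , -0.003,  1.6  ,  0.002,  0.943, -0.08 ]), 'joint_velocities': array([-0.   , -0.   ,  0.001, -0.002, -0.   ,  0.002,  0.   ]), 'tau': array([ 5.0000e-03, -7.7798e+01,  1.5700e+00, -2.5863e+01,  1.3000e-02,
        6.0000e-03, -0.0000e+00]), 'position': array([0.213, 0.693, 0.248]), 'ee_rot': array([-4.660e-01, -3.107e+00,  2.000e-03]), 'contact_force': array([-0.186,  0.378, -0.342]), 'wrist_torque': array([-0.052,  0.033, -0.023]), 'grasp_force': np.float64(0.0), 'width': np.float64(0.085)}
```

View pics/top0.png

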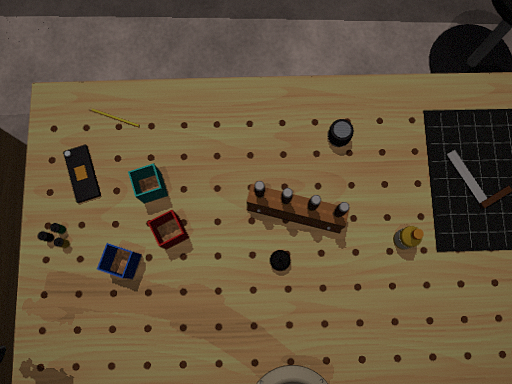

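View pics/side0.png

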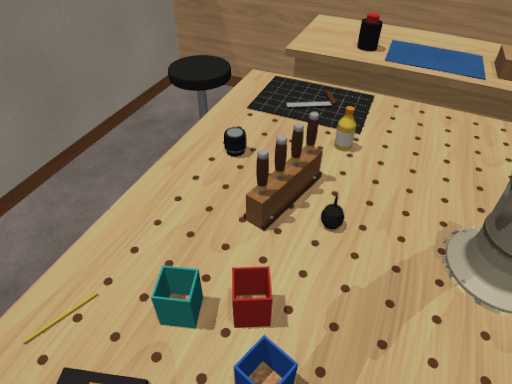

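The top view shows three pots: teal (146,184), red (169,230) and blue (120,262). The target is the red one. The rack's four chisel caps are near (260,186), (287,192), (315,201) and (343,207). The lens is at (341,132), the blower at (280,260) and the glue at (408,237).

```bash
cat > h.py <<'E'
import cv2,numpy as np
from plant import ctrl
def ray(n,uv):
    p=ctrl.camera_params(n);R=np.array(p["R"]);t=np.array(p["t"])
    q=cv2.undistortPoints(np.array(uv,float).reshape(-1,1,2),np.array(p["mtx"]),np.array(p["dist"])).reshape(-1,2)
    return -R.T@t,np.c_[q,np.ones(len(q))]@R
def plane(n,uv,z):
    c,d=ray(n,uv); return c+d*((z-c[2])/d[:,2])[:,None]
def tri(a,b):
    c1,d1=ray("top",[a]);c2,d2=ray("side",[b]);d1,d2=d1[0],d2[0]
    s=np.linalg.lstsq(np.c_[d1,-d2],c2-c1,rcond=None)[0]
    p,q=c1+s[0]*d1,c2+s[1]*d2
    return (p+q)/2,np.linalg.norm(p-q)
def proj(n,X):
    p=ctrl.camera_params(n)
    return cv2.projectPoints(np.array(X,float).reshape(-1,1,3),cv2.Rodrigues(np.array(p["R"]))[0],np.array(p["t"]),np.array(p["mtx"]),np.array(p["dist"]))[0].reshape(-1,2)
E
python3 - <<'E'
from h import *
t=cv2.imread("pics/top0.png");s=cv2.imread("pics/side0.png")
a=cv2.resize(t[170:270,140:360],None,fx=3.5,fy=3.5,interpolation=cv2.INTER_CUBIC)
b=cv2.resize(s[105:335,220:350],None,fx=2,fy=2)
cv2.imwrite("pics/crop.png",a[:, :770])
# caps: grey, bright low saturation
for n,im,box in(("top",t,(240,175,355,220)),("side",s,(250,108,325,200))):
    x0,y0,x1,y1=box;c=im[y0:y1,x0:x1];h=cv2.cvtColor(c,cv2.COLOR_BGR2HSV)
    m=((h[...,1]<60)&(h[...,2]>75)).astype(np.uint8)
    k,l,st,ce=cv2.connectedComponentsWithStats(m)
    for i in range(1,k):
        if st[i,4]>8:print(n,np.round(ce[i]+[x0,y0],1),st[i,:].tolist())
t_=cv2.cvtColor(t,cv2.COLOR_BGR2HSV)
m=(((t_[...,0]<6)|(t_[...,0]>172))&(t_[...,1]>150)&(t_[...,2]>40)).astype(np.uint8);m[:, :140]=0;m[:,195:]=0
c=max(cv2.findContours(m,0,2)[0],key=cv2.contourArea);print(cv2.contourArea(c),cv2.minAreaRect(c),cv2.approxPolyDP(c,3,True).reshape(-1,2).tolist())
E
```

```text
top [259.2 184.9] [15, 6, 9, 9, 64]
top [287.4 191.9] [43, 13, 10, 9, 60]
top [315.7 199. ] [72, 20, 9, 9, 61]
top [344.  206.1] [100, 27, 9, 9, 61]
side [313.6 115. ] [59, 3, 10, 9, 70]
side [298.1 126.8] [44, 15, 9, 9, 67]
side [281.1 139.3] [27, 27, 10, 9, 73]
side [262.4 153.6] [8, 41, 10, 10, 86]
733.5 ((165.20001220703125, 227.40003967285156), (27.72724151611328, 28.621667861938477), 63.43495178222656) [[172, 210], [147, 222], [159, 245], [183, 233]]
```

View pics/crop.png

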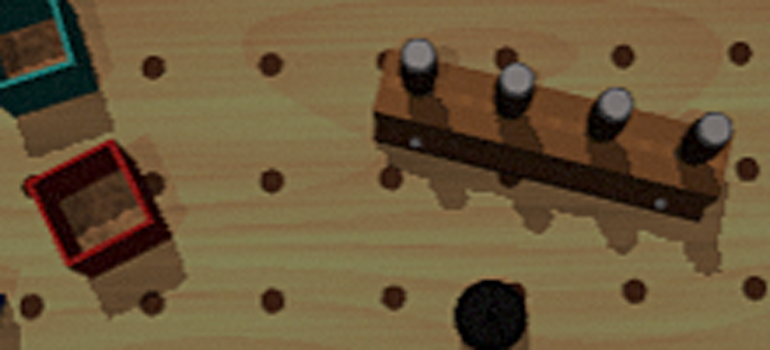

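The crop confirms the red pot: its rim corners are near (171,211), (148,223), (161,245) and (183,232). The four caps and the rack face are clear.

Run:
```python
from h import *
T=[[259.2,184.9],[287.4,191.9],[315.7,199.],[344.,206.1]];S=[[262.4,153.6],[281.1,139.3],[298.1,126.8],[313.6,115.]]
P=[]
for a,b in zip(T,S):
    p,e=tri(a,b);P.append(p);print(np.round(p,4),round(e,4),np.round(plane("top",[a],.21)[0],4))
P=np.array(P);d=P[3]-P[0];print("yaw row",np.arctan2(d[1],d[0]),np.linalg.norm(np.diff(P,axis=0),axis=1))
r=plane("top",[[171.4,210.6],[148,223.1],[160.6,244.9],[183.4,232.3]],.1);print(np.round(r,4),r.mean(0),np.linalg.norm(np.roll(r,1,0)-r,axis=1))
from scipy.spatial.transform import Rotation as Ro
print(np.round(Ro.from_rotvec(ctrl.get_state()["ee_rot"]).as_matrix(),3))
```

```text
[0.5679 0.0717 0.2044] 0.0015 [0.5674 0.0719 0.21  ]
[0.549  0.0041 0.2051] 0.0011 [0.5486 0.0045 0.21  ]
[ 0.5301 -0.0635  0.2046] 0.0011 [ 0.5296 -0.0627  0.21  ]
[ 0.5109 -0.1306  0.2057] 0.001 [ 0.5106 -0.1298  0.21  ]
yaw row -1.8455804208065503 [0.07017223 0.0702304  0.06981252]
[[0.5288 0.3028 0.1   ]
 [0.4972 0.3635 0.1   ]
 [0.4396 0.3298 0.1   ]
 [0.471  0.271  0.1   ]] [0.48416171 0.31679695 0.1       ] [0.06603562 0.06846588 0.06678536 0.06663695]
[[-0.956  0.293 -0.   ]
 [ 0.293  0.956 -0.001]
 [-0.    -0.001 -1.   ]]
```

```bash
cat >> h.py <<'E'
from scipy.spatial.transform import Rotation as Ro
C=np.array([[.5677,.0718],[.5488,.0043],[.5298,-.0632],[.5108,-.1303]]);ROW=-1.8456  # handle centres, row direction
POT=np.array([.484,.317])
def rel(xyz,yaw=ROW+np.pi/2):
    "row for step_arm: tool y along yaw (world), pointing down"
    s=ctrl.get_state();R0=Ro.from_rotvec(s["ee_rot"])
    y=np.array([np.cos(yaw),np.sin(yaw),0]);z=np.array([0,0,-1.]);R1=Ro.from_matrix(np.c_[np.cross(y,z),y,z])
    print("row",np.round(R0.inv().apply(np.array(xyz)-s["position"])*1000,1),np.round((R0.inv()*R1).as_rotvec(),4))
E
python3 -c "
from h import *
rel([*C[0],.29])"
```

```text
row [-521.6 -489.5  -41.8] [-1.0000e-03  1.1000e-03  1.5479e+00]
```

Request:
step_arm:
  series:
    - [-26, -24, -5, 0, 0, 0.077]
    - [-52, -49, -10, 0, 0, 0.154]
    - [-78, -73, -15, 0, 0, 0.231]
    - [-104, -98, -20, 0, 0, 0.308]
    - [-130, -122, -25, 0, 0, 0.385]
    - [-156, -147, -30, 0, 0, 0.462]
    - [-182, -171, -35, 0, 0, 0.539]
    - [-208, -196, -40, 0, 0, 0.616]
  claw: 1

```text
time: 0.77
position: [0.3546, 0.4431, 0.2883]
ee_rot: [-1.391, -2.817, 0.0]
contact_force: [-0.1, 0.8, -0.5]
width: 0.0854
grasp_force: 0.0
```

```bash
python3 -c "
from h import *
rel([*C[0],.29]);s=ctrl.get_state();print(s['joints'],s['position'])"
```

```text
row [-424.4  -56.4   -1.6] [-3.000e-04  2.000e-04  9.281e-01]
[-1.12806045  0.36725353  0.18058073  1.92922    -0.08582394  0.85269399
 -0.24939055] [0.35455747 0.44306232 0.28833764]
```

Request:
step_arm:
  series:
    - [-30, -4, 0, 0, 0, 0.066]
    - [-60, -8, 0, 0, 0, 0.132]
    - [-90, -12, 0, 0, 0, 0.198]
    - [-120, -16, 0, 0, 0, 0.265]
    - [-150, -20, 0, 0, 0, 0.331]
    - [-180, -24, 0, 0, 0, 0.397]
    - [-210, -28, 0, 0, 0, 0.464]
    - [-240, -32, 0, 0, 0, 0.53]

```text
time: 1.43
position: [0.4756, 0.2337, 0.2882]
ee_rot: [-2.08, -2.355, 0.0]
contact_force: [0.2, 0.3, 0.2]
width: 0.0856
grasp_force: 0.0
```

```bash
python3 -c "
from h import *
rel([*C[0],.29])"
```

```text
row [-172.    71.4   -1.8] [-2.000e-04  1.000e-04  3.986e-01]
```

Request:
step_arm:
  series:
    - [-29, 12, 0, 0, 0, 0.066]
    - [-58, 24, 0, 0, 0, 0.133]
    - [-86, 36, 0, 0, 0, 0.2]
    - [-115, 48, 0, 0, 0, 0.266]
    - [-143, 59, 0, 0, 0, 0.332]
    - [-172, 71, 0, 0, 0, 0.399]
    - [-172, 71, 0, 0, 0, 0.399]
    - [-172, 71, 0, 0, 0, 0.399]

```text
time: 2.1
position: [0.5679, 0.0716, 0.288]
ee_rot: [2.505, 1.895, -0.001]
contact_force: [-0.6, -0.3, -1.1]
width: 0.085
grasp_force: 0.0
```

```bash
python3 -c "
from h import *
rel([*C[0],.163]);s=ctrl.get_state();print(s['joints'])
im=ctrl.camera('side');cv2.imwrite('pics/s1.png',cv2.resize(im[60:260,180:400,::-1],None,fx=2.5,fy=2.5))"
```

```text
row [  0.3  -0.2 125. ] [ 0.      0.0009 -0.0005]
[-0.57470225  0.40097232  0.49068789  1.93208931 -0.24262097  0.86669792
 -0.23393303]
```

View pics/s1.png

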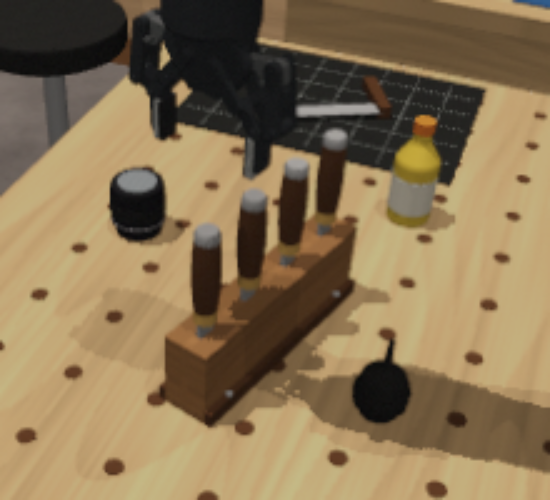

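The open fingers straddle the nearest chisel (cap at crop (205,235)) across the row, so I'll descend.

Request:
step_arm:
  series:
    - [0, 0, 20, 0, 0, 0]
    - [0, 0, 42, 0, 0, 0]
    - [0, 0, 64, 0, 0, 0]
    - [0, 0, 86, 0, 0, 0]
    - [0, 0, 105, 0, 0, 0]
    - [0, 0, 118, 0, 0, 0]
    - [0, 0, 125, 0, 0, 0]
    - [0, 0, 125, 0, 0, 0]

```text
time: 2.82
position: [0.5664, 0.0747, 0.1619]
ee_rot: [-2.499, -1.901, 0.003]
contact_force: [-0.2, -1.0, 0.1]
width: 0.0857
grasp_force: 0.0
```

Request:
step_arm:
  series:
    - [0, 0, 0, 0, 0, 0]
    - [0, 0, 0, 0, 0, 0]
    - [0, 0, 0, 0, 0, 0]
    - [0, 0, 0, 0, 0, 0]
    - [0, 0, 0, 0, 0, 0]
    - [0, 0, 0, 0, 0, 0]
  claw: 0.25

```text
time: 3.32
position: [0.568, 0.0736, 0.1642]
ee_rot: [2.502, 1.9, 0.002]
contact_force: [0.3, 0.1, 6.7]
width: 0.0263
grasp_force: 58.6
```

Request:
step_arm:
  series:
    - [1, 0, 0, 0, 0, 0]
    - [2, 0, 0, 0, 0, 0]
    - [2, 0, 0, 0, 0, 0]
    - [2, 0, 0, 0, 0, 0]

```text
time: 3.65
position: [0.5683, 0.075, 0.1642]
ee_rot: [2.502, 1.899, 0.001]
contact_force: [0.1, -1.3, 6.7]
width: 0.0262
grasp_force: 58.6
```

Request:
step_arm:
  series:
    - [0.5, 0, 0, 0, 0, 0]
    - [1, 0, 0, 0, 0, 0]
    - [1, 0, 0, 0, 0, 0]
    - [1, 0, 0, 0, 0, 0]

```text
time: 3.98
position: [0.5685, 0.0754, 0.1642]
ee_rot: [2.502, 1.898, 0.001]
contact_force: [-1.9, -2.9, 7.4]
width: 0.0266
grasp_force: 58.7
```

Request:
step_arm:
  series:
    - [0.5, 0, 0, 0, 0, 0]
    - [1, 0, 0, 0, 0, 0]
    - [1, 0, 0, 0, 0, 0]
    - [1, 0, 0, 0, 0, 0]

```text
time: 4.32
position: [0.5686, 0.0759, 0.1642]
ee_rot: [2.502, 1.898, -0.0]
contact_force: [-1.9, -4.4, 8.2]
width: 0.0267
grasp_force: 58.7
```

Request:
step_arm:
  series:
    - [0.5, 0, 0, 0, 0, 0]
    - [1, 0, 0, 0, 0, 0]
    - [1, 0, 0, 0, 0, 0]
    - [1, 0, 0, 0, 0, 0]

```text
time: 4.65
position: [0.5688, 0.0766, 0.1642]
ee_rot: [2.502, 1.897, -0.001]
contact_force: [-2.3, -5.2, 7.9]
width: 0.0268
grasp_force: 58.7
```

Request:
step_arm:
  series:
    - [-2, 0, 0, 0, 0, 0]
    - [-4, 0, 0, 0, 0, 0]
    - [-6, 0, 0, 0, 0, 0]
    - [-6, 0, 0, 0, 0, 0]
    - [-6, 0, 0, 0, 0, 0]

```text
time: 5.07
position: [0.5678, 0.0729, 0.1642]
ee_rot: [2.502, 1.9, 0.003]
contact_force: [-0.4, 1.0, 6.4]
width: 0.0265
grasp_force: 58.7
```

Request:
step_arm:
  series:
    - [-1, 0, 0, 0, 0, 0]
    - [-2, 0, 0, 0, 0, 0]
    - [-2, 0, 0, 0, 0, 0]
    - [-2, 0, 0, 0, 0, 0]

```text
time: 5.4
position: [0.5674, 0.0718, 0.1642]
ee_rot: [-2.501, -1.9, -0.004]
contact_force: [-0.3, 4.1, 6.3]
width: 0.0268
grasp_force: 58.8
```

Request:
step_arm:
  series:
    - [-1, 0, 0, 0, 0, 0]
    - [-2, 0, 0, 0, 0, 0]
    - [-2, 0, 0, 0, 0, 0]
    - [-2, 0, 0, 0, 0, 0]

```text
time: 5.73
position: [0.5671, 0.0704, 0.1642]
ee_rot: [-2.501, -1.901, -0.005]
contact_force: [0.4, 4.3, 4.3]
width: 0.0263
grasp_force: 58.7
```

Request:
step_arm:
  series:
    - [-1, 0, 0, 0, 0, 0]
    - [-2, 0, 0, 0, 0, 0]
    - [-2, 0, 0, 0, 0, 0]
    - [-2, 0, 0, 0, 0, 0]

```text
time: 6.07
position: [0.5665, 0.0685, 0.1641]
ee_rot: [-2.501, -1.901, -0.005]
contact_force: [0.8, 5.8, 3.5]
width: 0.0268
grasp_force: 58.8
```

Request:
step_arm:
  series:
    - [-1, 0, 0, 0, 0, 0]
    - [-2, 0, 0, 0, 0, 0]
    - [-2, 0, 0, 0, 0, 0]
    - [-2, 0, 0, 0, 0, 0]

```text
time: 6.4
position: [0.5659, 0.0665, 0.1639]
ee_rot: [-2.501, -1.901, -0.004]
contact_force: [2.2, 5.1, 2.2]
width: 0.0269
grasp_force: 58.9
```

The last two steps moved about 2 mm each at a steady ~5.5 N, so this handle wobbles. I'll rock it fully to the other side to confirm.

Request:
step_arm:
  series:
    - [-1, 0, 0, 0, 0, 0]
    - [1, 0, 0, 0, 0, 0]
    - [3, 0, 0, 0, 0, 0]
    - [5, 0, 0, 0, 0, 0]
    - [7, 0, 0, 0, 0, 0]
    - [9, 0, 0, 0, 0, 0]
    - [9, 0, 0, 0, 0, 0]
    - [9, 0, 0, 0, 0, 0]

```text
time: 7.07
position: [0.5674, 0.0716, 0.164]
ee_rot: [2.502, 1.897, -0.002]
contact_force: [-2.3, -4.7, 9.4]
width: 0.0265
grasp_force: 60.0
```

Request:
step_arm:
  series:
    - [1, 0, 0, 0, 0, 0]
    - [2, 0, 0, 0, 0, 0]
    - [3, 0, 0, 0, 0, 0]
    - [3, 0, 0, 0, 0, 0]

```text
time: 7.4
position: [0.5681, 0.0742, 0.1641]
ee_rot: [2.502, 1.897, -0.002]
contact_force: [-2.8, -4.6, 10.9]
width: 0.0266
grasp_force: 60.2
```

Request:
step_arm:
  series:
    - [1, 0, 0, 0, 0, 0]
    - [2, 0, 0, 0, 0, 0]
    - [2, 0, 0, 0, 0, 0]
    - [2, 0, 0, 0, 0, 0]

```text
time: 7.73
position: [0.5686, 0.0761, 0.164]
ee_rot: [2.503, 1.897, -0.002]
contact_force: [-4.1, -5.2, 10.1]
width: 0.0266
grasp_force: 60.2
```

Request:
step_arm:
  series:
    - [1, 0, 0, 0, 0, 0]
    - [2, 0, 0, 0, 0, 0]
    - [2, 0, 0, 0, 0, 0]
    - [2, 0, 0, 0, 0, 0]

```text
time: 8.07
position: [0.5692, 0.0782, 0.1639]
ee_rot: [2.502, 1.897, -0.002]
contact_force: [-2.9, -5.3, 8.4]
width: 0.0265
grasp_force: 60.1
```

Request:
step_arm:
  series:
    - [1, 0, 0, 0, 0, 0]
    - [2, 0, 0, 0, 0, 0]
    - [3, 0, 0, 0, 0, 0]
    - [3, 0, 0, 0, 0, 0]
    - [3, 0, 0, 0, 0, 0]

```text
time: 8.48
position: [0.57, 0.0811, 0.1637]
ee_rot: [2.502, 1.897, -0.002]
contact_force: [-1.9, -4.9, 5.5]
width: 0.0265
grasp_force: 59.8
```

```bash
python3 -c "
from h import *
s=ctrl.get_state();print(s['position'],s['contact_force'],s['wrist_torque'])
im=ctrl.camera('side');cv2.imwrite('pics/s2.png',cv2.resize(im[100:240,220:350,::-1],None,fx=4,fy=4))"
```

```text
[0.56999731 0.08114207 0.16366502] [-1.87185945 -4.92412432  5.5212447 ] [-1.21038958  0.46877149 -0.02214976]
```

View pics/s2.png

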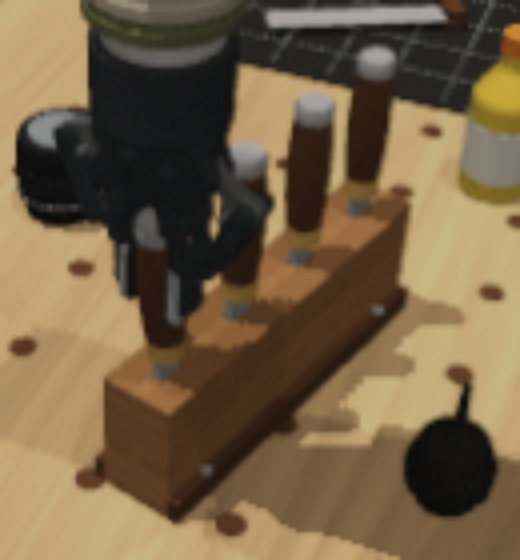

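The held handle leans left: its cap is at crop (150,230) and its ferrule at (165,365). The other three are upright. Next I rock it fully to the other side and back, then to the centre.

Request:
step_arm:
  series:
    - [-3, 0, 0, 0, 0, 0]
    - [-5, 0, 0, 0, 0, 0]
    - [-7, 0, 0, 0, 0, 0]
    - [-9, 0, 0, 0, 0, 0]
    - [-11, 0, 0, 0, 0, 0]
    - [-13, 0, 0, 0, 0, 0]
    - [-15, 0, 0, 0, 0, 0]
    - [-17, 0, 0, 0, 0, 0]

```text
time: 9.2
position: [0.5664, 0.0683, 0.1639]
ee_rot: [-2.501, -1.901, -0.004]
contact_force: [1.0, 5.3, 3.3]
width: 0.0264
grasp_force: 59.6
```

Request:
step_arm:
  series:
    - [-1, 0, 0, 0, 0, 0]
    - [-2, 0, 0, 0, 0, 0]
    - [-2, 0, 0, 0, 0, 0]
    - [-2, 0, 0, 0, 0, 0]

```text
time: 9.53
position: [0.5657, 0.066, 0.1637]
ee_rot: [-2.501, -1.901, -0.003]
contact_force: [1.6, 4.7, 2.5]
width: 0.0265
grasp_force: 59.4
```

Request:
step_arm:
  series:
    - [3, 0, 0, 0, 0, 0]
    - [5, 0, 0, 0, 0, 0]
    - [7, 0, 0, 0, 0, 0]
    - [9, 0, 0, 0, 0, 0]
    - [11, 0, 0, 0, 0, 0]
    - [13, 0, 0, 0, 0, 0]
    - [15, 0, 0, 0, 0, 0]
    - [17, 0, 0, 0, 0, 0]

```text
time: 10.2
position: [0.5693, 0.0788, 0.1637]
ee_rot: [2.503, 1.896, -0.003]
contact_force: [-2.4, -6.2, 6.9]
width: 0.0269
grasp_force: 60.1
```

Request:
step_arm:
  series:
    - [1, 0, 0, 0, 0, 0]
    - [2, 0, 0, 0, 0, 0]
    - [2, 0, 0, 0, 0, 0]
    - [2, 0, 0, 0, 0, 0]

```text
time: 10.53
position: [0.5699, 0.081, 0.1635]
ee_rot: [2.502, 1.897, -0.003]
contact_force: [-1.9, -4.2, 6.0]
width: 0.0268
grasp_force: 60.0
```

Request:
step_arm:
  series:
    - [-3, 0, 0, 0, 0, 0]
    - [-6, 0, 0, 0, 0, 0]
    - [-9, 0, 0, 0, 0, 0]
    - [-12, 0, 0, 0, 0, 0]
    - [-15, 0, 0, 0, 0, 0]
    - [-18, 0, 0, 0, 0, 0]
    - [-19, 0, 0, 0, 0, 0]
    - [-19, 0, 0, 0, 0, 0]

```text
time: 11.2
position: [0.5656, 0.0657, 0.1635]
ee_rot: [-2.502, -1.9, -0.002]
contact_force: [0.5, 4.3, 1.5]
width: 0.0268
grasp_force: 59.6
```

Request:
step_arm:
  series:
    - [-1, 0, 0, 0, 0, 0]
    - [-2, 0, 0, 0, 0, 0]
    - [-2, 0, 0, 0, 0, 0]
    - [-2, 0, 0, 0, 0, 0]

```text
time: 11.53
position: [0.565, 0.0641, 0.1634]
ee_rot: [-2.501, -1.901, -0.002]
contact_force: [1.2, 5.2, 1.1]
width: 0.0266
grasp_force: 59.4
```

Request:
step_arm:
  series:
    - [-1, 0, 0, 0, 0, 0]
    - [-1.5, 0, 0, 0, 0, 0]
    - [-1.5, 0, 0, 0, 0, 0]

```text
time: 11.78
position: [0.5649, 0.0637, 0.1634]
ee_rot: [-2.5, -1.901, -0.003]
contact_force: [1.0, 9.4, -0.6]
width: 0.0265
grasp_force: 59.3
```

Reached the stop (9.5 N). One more swing to the other side, then centre.

Request:
step_arm:
  series:
    - [3, 0, 0, 0, 0, 0]
    - [6, 0, 0, 0, 0, 0]
    - [9, 0, 0, 0, 0, 0]
    - [12, 0, 0, 0, 0, 0]
    - [15, 0, 0, 0, 0, 0]
    - [18, 0, 0, 0, 0, 0]
    - [20, 0, 0, 0, 0, 0]
    - [20, 0, 0, 0, 0, 0]

```text
time: 12.45
position: [0.5692, 0.0788, 0.1635]
ee_rot: [2.502, 1.897, -0.003]
contact_force: [-2.3, -5.0, 8.3]
width: 0.0263
grasp_force: 60.4
```

Request:
step_arm:
  series:
    - [-3, 0, 0, 0, 0, 0]
    - [-5, 0, 0, 0, 0, 0]
    - [-7, 0, 0, 0, 0, 0]
    - [-9, 0, 0, 0, 0, 0]
    - [-11, 0, 0, 0, 0, 0]
    - [-11, 0, 0, 0, 0, 0]

```text
time: 12.95
position: [0.5671, 0.071, 0.1638]
ee_rot: [-2.502, -1.9, -0.002]
contact_force: [0.6, 5.6, 5.1]
width: 0.0264
grasp_force: 60.2
```

Request:
step_arm:
  series:
    - [2, 0, 0, 0, 0, 0]
    - [2, 0, 0, 0, 0, 0]
    - [2, 0, 0, 0, 0, 0]

```text
time: 13.2
position: [0.5674, 0.0721, 0.1637]
ee_rot: [2.502, 1.899, 0.001]
contact_force: [0.7, 0.8, 7.2]
width: 0.0267
grasp_force: 60.3
```

Request:
step_arm:
  series:
    - [0, 0, -5, 0, 0, 0]
    - [0, 0, -12, 0, 0, 0]
    - [0, 0, -20, 0, 0, 0]
    - [0, 0, -30, 0, 0, 0]
    - [0, 0, -40, 0, 0, 0]
    - [0, 0, -50, 0, 0, 0]
    - [0, 0, -60, 0, 0, 0]
    - [0, 0, -70, 0, 0, 0]

```text
time: 13.87
position: [0.5672, 0.0718, 0.2347]
ee_rot: [2.502, 1.899, 0.001]
contact_force: [-0.3, 0.8, -1.4]
width: 0.0264
grasp_force: 59.6
```

Request:
step_arm:
  series:
    - [0, 0, -10, 0, 0, 0]
    - [0, 0, -20, 0, 0, 0]
    - [0, 0, -30, 0, 0, 0]
    - [0, 0, -40, 0, 0, 0]
    - [0, 0, -50, 0, 0, 0]
    - [0, 0, -60, 0, 0, 0]
    - [0, 0, -70, 0, 0, 0]
    - [0, 0, -70, 0, 0, 0]

```text
time: 14.53
position: [0.568, 0.072, 0.3054]
ee_rot: [2.501, 1.899, 0.004]
contact_force: [-0.1, 0.2, -0.9]
width: 0.0263
grasp_force: 59.6
```

```bash
python3 -c "
from h import *
# pot rim edge directions: two edges
print('pot yaw',np.arctan2(.0607,-.0316))
for y in (np.arctan2(.0607,-.0316)-np.pi/2, np.arctan2(.0607,-.0316)-np.pi, ROW+np.pi/2): rel([*POT,.304],y)
im=ctrl.camera('side');cv2.imwrite('pics/s3.png',cv2.resize(im[40:320,180:370,::-1],None,fx=2,fy=2))"
```

```text
pot yaw 2.050782351108526
row [ 213.4 -146.8    1.4] [ 2.900e-03 -4.000e-04 -7.521e-01]
row [ 213.4 -146.8    1.4] [ 0.0018 -0.0024  0.8187]
row [ 213.4 -146.8    1.4] [ 0.0025 -0.0014  0.0027]
```

View pics/s3.png

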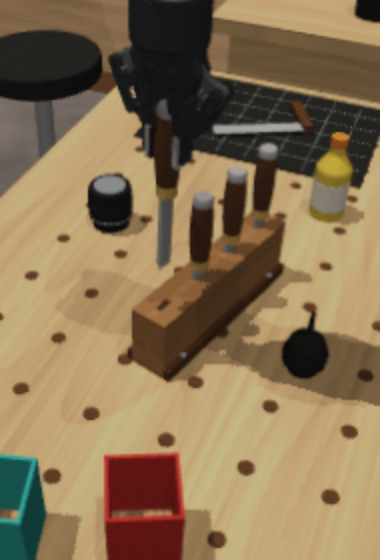

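The chisel hangs upright and clear of the rack, with the other three still home. I'll carry it over the red pot (crop (145,490)) next.

Request:
step_arm:
  series:
    - [15, -10, 0, 0, 0, 0]
    - [40, -27, 0, 0, 0, 0]
    - [67, -46, 0, 0, 0, 0]
    - [95, -65, 0, 0, 0, 0]
    - [123, -85, 0, 0, 0, 0]
    - [150, -103, 0, 0, 0, 0]
    - [175, -120, 0, 0, 0, 0]
    - [195, -134, 0, 0, 0, 0]

```text
time: 15.25
position: [0.489, 0.2984, 0.3026]
ee_rot: [-2.5, -1.902, 0.002]
contact_force: [-0.4, 0.8, -1.8]
width: 0.0266
grasp_force: 59.6
```

Request:
step_arm:
  series:
    - [12, -8, 0, 0, 0, 0]
    - [18, -13, 0, 0, 0, 0]
    - [18, -13, 0, 0, 0, 0]
    - [18, -13, 0, 0, 0, 0]

```text
time: 15.58
position: [0.4831, 0.3155, 0.3031]
ee_rot: [2.502, 1.898, -0.001]
contact_force: [0.3, -0.7, 0.1]
width: 0.0264
grasp_force: 59.6
```

```bash
python3 -c "
from h import *
rel([*POT,.304])
a=ctrl.camera('side')[100:384,140:340,::-1];b=ctrl.camera('top')[150:292,100:250,::-1]
cv2.imwrite('pics/s4.png',np.hstack([cv2.resize(a,None,fx=2,fy=2),cv2.resize(b,(400,568*400//600*600//400))]))
print(proj('side',[[*POT,.1],[*POT,.142]])-[140,100],proj('top',[[*POT,.1]])-[100,150])"
```

```text
row [ 1.7  0.4 -0.9] [0.0003 0.001  0.0019]Traceback (most recent call last):
  File "<string>", line 5, in <module>
    cv2.imwrite('pics/s4.png',np.hstack([cv2.resize(a,None,fx=2,fy=2),cv2.resize(b,(400,568*400//600*600//400))]))
                              ~~~~~~~~~^^^^^^^^^^^^^^^^^^^^^^^^^^^^^^^^^^^^^^^^^^^^^^^^^^^^^^^^^^^^^^^^^^^^^^^^^^
    return _nx.concatenate(arrs, 1, dtype=dtype, casting=casting)
           ~~~~~~~~~~~~~~~^^^^^^^^^^^^^^^^^^^^^^^^^^^^^^^^^^^^^^^
ValueError: all the input array dimensions except for the concatenation axis must match exactly, but along dimension 0, the array at index 0 has size 568 and the array at index 1 has size 567
```

```bash
python3 -c "
from h import *
a=ctrl.camera('side')[100:384,140:340,::-1]
cv2.imwrite('pics/s5.png',cv2.resize(a,None,fx=2,fy=2))
print(2*(proj('side',[[*POT,.1],[*POT,.148]])-[140,100]))"
```

```text
[[224.49161484 363.74145364]
 [224.64973772 332.96567495]]
```

View pics/s5.png

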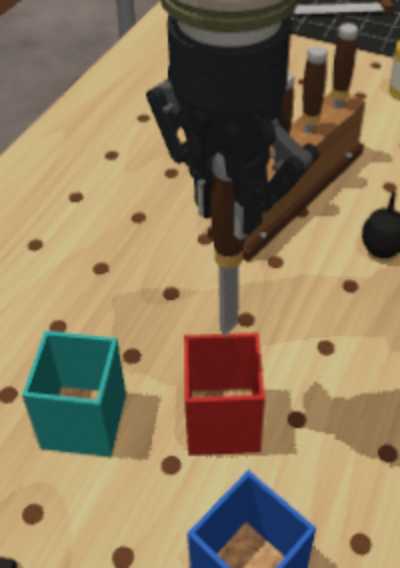

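The edge is at (229,332), against (225,333) predicted over the pot centre, so I'll lower it.

Request:
step_arm:
  series:
    - [1, 0, 10, 0, 0, 0]
    - [1, 0, 30, 0, 0, 0]
    - [1, 0, 50, 0, 0, 0]
    - [1, 0, 70, 0, 0, 0]
    - [1, 0, 90, 0, 0, 0]
    - [1, 0, 108, 0, 0, 0]
    - [1, 0, 120, 0, 0, 0]
    - [1, 0, 128, 0, 0, 0]

```text
time: 16.4
position: [0.4828, 0.3165, 0.1733]
ee_rot: [2.503, 1.898, -0.003]
contact_force: [0.0, -0.2, -1.5]
width: 0.0263
grasp_force: 59.6
```

Request:
step_arm:
  series:
    - [0, 0, 2, 0, 0, 0]
    - [0, 0, 4, 0, 0, 0]
    - [0, 0, 6, 0, 0, 0]
    - [0, 0, 8, 0, 0, 0]
    - [0, 0, 9, 0, 0, 0]
    - [0, 0, 9, 0, 0, 0]

```text
time: 16.9
position: [0.4831, 0.3178, 0.1665]
ee_rot: [-2.502, -1.9, -0.001]
contact_force: [-0.4, -0.3, -1.3]
width: 0.0263
grasp_force: 59.6
```

Request:
step_arm:
  series:
    - [0, 0, 1, 0, 0, 0]
    - [0, 0, 2, 0, 0, 0]
    - [0, 0, 2, 0, 0, 0]
    - [0, 0, 2, 0, 0, 0]

```text
time: 17.23
position: [0.483, 0.3177, 0.1643]
ee_rot: [2.502, 1.9, 0.0]
contact_force: [-0.2, -0.5, -1.6]
width: 0.0264
grasp_force: 59.6
```

Request:
step_arm:
  series:
    - [0, 0, 1, 0, 0, 0]
    - [0, 0, 2, 0, 0, 0]
    - [0, 0, 2, 0, 0, 0]
    - [0, 0, 2, 0, 0, 0]

```text
time: 17.57
position: [0.483, 0.3176, 0.1622]
ee_rot: [2.502, 1.9, -0.0]
contact_force: [0.3, 0.2, -1.5]
width: 0.0264
grasp_force: 59.6
```

Request:
step_arm:
  series:
    - [0, 0, 1, 0, 0, 0]
    - [0, 0, 1.5, 0, 0, 0]
    - [0, 0, 1.5, 0, 0, 0]
    - [0, 0, 1.5, 0, 0, 0]

```text
time: 17.9
position: [0.4836, 0.318, 0.1617]
ee_rot: [-2.502, -1.899, -0.003]
contact_force: [-1.7, -0.7, 8.3]
width: 0.0266
grasp_force: 60.8
```

Contact of 8 N at the expected height. Now release.

Request:
step_arm:
  series:
    - [0, 0, 0, 0, 0, 0]
    - [0, 0, 0, 0, 0, 0]
    - [0, 0, 0, 0, 0, 0]
    - [0, 0, 0, 0, 0, 0]
    - [0, 0, 0, 0, 0, 0]
    - [0, 0, 0, 0, 0, 0]
    - [0, 0, 0, 0, 0, 0]
  claw: 1

```text
time: 18.48
position: [0.483, 0.3177, 0.1607]
ee_rot: [2.502, 1.9, -0.0]
contact_force: [-0.2, 0.0, 0.3]
width: 0.0853
grasp_force: 0.0
```

Request:
step_arm:
  series:
    - [0, 0, -10, 0, 0, 0]
    - [0, 0, -25, 0, 0, 0]
    - [0, 0, -45, 0, 0, 0]
    - [0, 0, -65, 0, 0, 0]
    - [0, 0, -85, 0, 0, 0]
    - [0, 0, -105, 0, 0, 0]
    - [0, 0, -125, 0, 0, 0]
    - [0, 0, -125, 0, 0, 0]

```text
time: 19.15
position: [0.4846, 0.3181, 0.2902]
ee_rot: [-2.502, -1.899, -0.009]
contact_force: [0.5, -0.5, -0.5]
width: 0.0853
grasp_force: 0.0
```

```bash
python3 -c "
from h import *
a=ctrl.camera('side')[100:384,140:340,::-1]
cv2.imwrite('pics/s6.png',cv2.resize(a,None,fx=2,fy=2))"
```

```text
(no output)
```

View pics/s6.png

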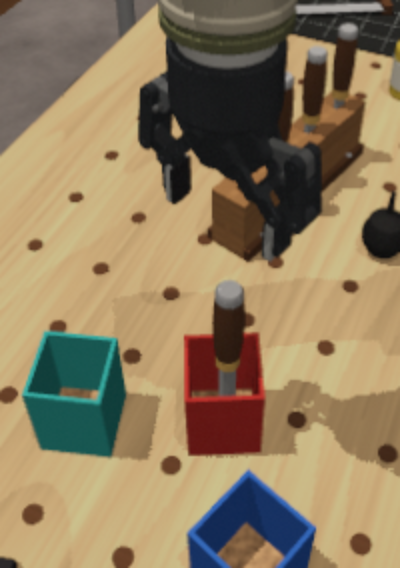

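The chisel stands in the red pot with its cap at (229,293), and the gripper is clear. I'll raise the arm a little, let things settle and hand in.

Request:
step_arm:
  series:
    - [0, 0, -10, 0, 0, 0]
    - [0, 0, -20, 0, 0, 0]
    - [0, 0, -30, 0, 0, 0]
    - [0, 0, -40, 0, 0, 0]
    - [0, 0, -40, 0, 0, 0]
    - [0, 0, -40, 0, 0, 0]
    - [0, 0, -40, 0, 0, 0]
    - [0, 0, -40, 0, 0, 0]

```text
time: 19.87
position: [0.4828, 0.3175, 0.3253]
ee_rot: [2.502, 1.9, -0.001]
contact_force: [-0.4, -0.3, 1.0]
width: 0.0851
grasp_force: 0.0
```

```bash
python3 -c "
from plant import ctrl
print(ctrl.hand_in())"
```

```text
the job is handed in; nothing more can be done
None
```

The first chisel I tried, at the pot end of the rack, had the loose handle, so I didn't rock the other three; it now stands edge down in the red pot, released after resting on the cork, and the job is handed in (no verdict returned).

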